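# Load a sample jar into the free compartment of the sample changer

### The job

Load the loose sample jar into the sample changer: turn the carousel by its knob until its one free compartment is squarely under the loading window, then set the jar down gently, not letting it fall, so that it stands with its bottom flat on the compartment floor. Leave the carousel with that compartment at the window, and do not disturb the other things on the bench.

Things in the scene. Friction and masses are not known exactly. Their poses are not given: they have to be found in the camera images.
- jar_center (a point): The loose sample jar to load: squat closed round amber glass jar with white ribbed screw lid, 38 mm in diameter, 40 mm tall, 40 to 85 g, standing upright on the bench. This point is its centre, 20 mm above its bottom; z is its upright axis. The only such jar outside the changer.
- changer: Sample changer: fixed white sloping instrument 304 mm wide (y), reaching 162 mm to the front (-x) and 200 mm to the back of its origin, 152 mm high along its back edge. Origin: on the bench, 105 mm straight below the point where the carousel axis meets the compartment floor. Its low front faces roughly towards the robot.
- deck: Fixed grey ring wall (outer radius 147 mm) and clear cover over the carousel. Origin: on the carousel axis at compartment floor level; z = carousel axis, 25 deg from vertical, leaning to the low front; x = up the slope. Along z from the floor: wall top 46 mm, cover top 49 mm. On the cover, on the up-slope side: white reading head 56 mm wide, 94 to 156 mm from the axis, top 67 mm.
- window (a point): Middle of the loading window, the one opening in the clear cover: the sixth of the circle at the low front edge, open from 38 to 141 mm from the axis; its two sides have aluminium strips (top 51 mm above the floor). This point is 86 mm from the axis and 20 mm above the compartment floor, where a loaded jar's centre belongs. Axes as deck: z up out of the window, x towards the axis.
- free_bay (a point): Middle of the carousel's one free compartment (the other five hold jars like the loose one, seen through the cover), 86 mm from the axis, 20 mm above its flat floor; turns with the carousel; z = carousel axis, x towards the axis. Open from 34 to 134 mm from the axis, about 95 mm wide here, between dividers 28 mm high; outer rim 30 mm high. A jar set on the floor does not slide.
- knob_grip (a point): Black round fluted knob on the carousel axis above the clear cover, for turning the carousel by hand: 40 mm in diameter, 30 mm tall. This point is on the axis, 13 mm below the knob's top and 23 mm above the cover's top face; z = carousel axis; the frame turns with the carousel.
- carousel (a joint): Turning angle of the carousel (rad), growing anticlockwise seen looking down on the knob. At 0 and every full turn (6.283) the free compartment is squarely at the loading window. No stops, turns either way; friction of about 0.15 N m keeps it where it is left.
- tape: Bystander: roll of yellow packing tape lying flat, 90 mm in diameter, 45 mm high; origin at the centre of its underside. It lies on the other side of the changer from the jar.
- wash_bottle: Bystander: white plastic wash bottle with red cap and spout, 64 mm in diameter, 180 mm high; origin at the centre of its underside.
- reagent_bottle: Bystander: small clear glass reagent bottle with glass stopper, 54 mm in diameter, 108 mm high; origin at the centre of its underside.

How it is judged:
On the way:
1. the free compartment is squarely at the loading window (within 25 mm, about 17 degrees) while the jar is still outside (distance between free_bay and window below 0.025 m and distance between jar_center and free_bay above 0.06 m), for 0.2 s.
At the end, for the whole second after the job is handed in: The jar stands in the free compartment at rest, its bottom flat on the floor (centre within 5 mm of the standing height and 42 mm of the compartment's middle, its axis within 0.15 rad of the carousel axis), and that compartment is still at the loading window (within 25 mm of the window's middle) (distance between free_bay and window below 0.025 m and distance between jar_center and free_bay below 0.042 m and z of jar_center in the frame of free_bay between -0.005 and 0.005 m and angle between the z axis of jar_center and the z axis of free_bay, either way round below 0.15 rad and linear speed of jar below 0.02 m/s); the robot touches nothing.
It fails at once if the jar falls freely faster than 0.7 m/s (a drop of more than about 25 mm) (contact force between the fingers and jar below 0.05 N and linear speed of jar above 0.7 m/s).
It fails at once if a bystander is pushed more than 30 mm or tipped (distance of any of tape, wash_bottle, reagent_bottle from where it was at the start of the episode above 0.03 m or angle between any of tape, wash_bottle, reagent_bottle's own z axis and vertical above 0.3 rad).
It also fails if it takes over 64 s, if anything falls off the work surface, if the arm or the gripper's body presses on something with over 40 N, if the wrist force passes 120 N, or if a joint passes its speed limit or range.

### The arm

A 7-joint arm with a two-finger parallel gripper is mounted at the origin on the work surface. World frame = base frame: x ahead of the robot, y to its left, z up, the work surface at z = 0. Lengths are in m, angles in rad, forces in N, time in s.
With the tool pointing down it reaches from about 0.4 to 0.85 m from the base axis. Payload 10.4 kg.
Tool frame: the origin (TCP) lies midway between the tips of the shut fingers; the grasp point (between the pads) lies 19 mm behind it; y points along the fingers, x is the direction in which the jaws open and shut, and the axes are right-handed (so a half turn about y gives the same grasp; the last joint's range is limited). The gripper opens to 87 mm and grips with 3 to 60 N. Pads are 19 mm wide; open, the fingers measure 117 mm over their backs; the gripper's body (75 mm by 190 mm) begins 51 mm behind the grasp point.
Start: joints at [-1.175, 0.332, -0.065, 1.46, 0.022, 1.35, -0.088], TCP at [0.254, 0.571, 0.223] pointing down, gripper open.
Joint ranges: [-2.6, 2.6], [-0.5, 2.12], [-1.47, 1.34], [0.16, 2.42], [-1.27, 4.41], [0.06, 2.06], [-2.6, 2.6]. Speed limits (rad/s): [2.22, 2.22, 2.79, 2.79, 3.14, 3.14, 3.14].

### API

Orientations are given as a unit quaternion [x, y, z, w].
In Python, from bench import * gives the robot as it stands.
- The arm moves only by the tool jog_arm, never from a script. Its argument "commands" is a list of rows, each an object with "translation": the shift along the world's x, y, z in mm, a list of three; "twist": the turn about the world's z in rad. A call has 1 to 20 rows; each row shifts and turns the commanded pose from where the row before left it; what a row does not reach is not made up. A row lasts 1/10 s, in which the tool goes at most 50 mm and 8.59 degrees, less where a joint would pass 70% of its speed; a pose out of reach is approached as far as the arm can. A call is refused whole if a number of a shift passes 50 or a number of a turn 0.15, either way. A call with a gripper value outside its range is refused whole. "grip" is the closure, from 0 (fully open) to 1 (shut), set as the call begins (left out, the last holds). The fingers move at their own pace and stop on an object; "grip_force" is the grip in N (left out, the last holds). Time passes only in rows, so rows that do not move let the fingers close. It gives the time, the measured TCP pose, the force and the opening at its end, in the units of the state.
- read_state(): the state, without advancing time (a new reading comes with each control period).
- camera(name): name is "side" or "top"; returns a dict with "img" (384x512x3 uint8, red, green, blue), "fx", "fy", "cx", "cy" (pixels), "dist" ([k1, k2, p1, p2, k3] as OpenCV has them; the pictures are not rectified), "cam_to_world" (4x4, takes a point from camera to world coordinates). Camera axes: x right, y down, z forward; pixel columns grow to the right and rows downward; lengths in m; the calibration is good to about 2 mm. A picture is of the moment at which its call begins. There is no depth.
- close_job(): hands the job in, once; it reports no verdict.
The state is a dict: "time": time; "joint_positions": joint angles; "joint_vel": joint speeds; "joint_torque": joint torques, N m; "ee_pos": TCP position; "eef_rot": TCP orientation; "ft_force": force on the tool from outside, world axes, zero at the start; "torque": the same for the moment, N m; "width": finger opening in m.
Only numpy, scipy, OpenCV 4.12 (cv2) and the standard library are available. Lean on these libraries where they do the work, as an engineer would, in place of code of your own. Each camera call takes 0.05 s, during which the arm holds its last target.

## Working session

There is one attempt and no reset: what is moved stays moved. The work goes in short steps, Python scripts to look and compute and a tool call to move; the robot and the scene stay as the last step left them, time stands still between calls to the robot, and variables do not carry over. Pictures are saved under pics/ and viewed, and the job is handed in when it is done.

Besides the shell and the picture viewer there is one more tool, called by a JSON object that holds its "api" and its "payload". jog_arm: Moves the arm, as the interface text tells. Its arguments: {"type":"object","properties":{"commands":{"type":"array"},"grip":{"type":"number"},"grip_force":{"type":"number"}},"required":["commands"]}

```bash
ls; mkdir -p pics
python3 - <<'E'
from bench import *
import cv2,numpy as np,pickle
s=read_state()
print({k:np.round(v,3) for k,v in s.items()})
for n in("side","top"):
    c=camera(n); cv2.imwrite(f"pics/{n}0.png",c["img"][:,:,::-1]); pickle.dump(c,open(f"{n}0.pkl","wb"))
    print(n,c["fx"],c["fy"],c["cx"],c["cy"],c["dist"]);print(np.round(c["cam_to_world"],4))
E
```

```text
pics
{'time': np.float64(0.0), 'joint_positions': array([-1.175,  0.333, -0.065,  1.461,  0.022,  1.35 , -0.088]), 'joint_vel': array([-0.001, -0.   , -0.   ,  0.001, -0.   ,  0.001, -0.001]), 'joint_torque': array([-0.0000e+00, -6.2326e+01,  2.5000e-02, -3.8990e+01, -6.1000e-02,
        4.0000e-02,  0.0000e+00]), 'ee_pos': array([0.254, 0.571, 0.222]), 'eef_rot': array([ 0.593,  0.385, -0.386, -0.593]), 'ft_force': array([-0.784,  0.017, -0.346]), 'torque': array([-0.044, -0.011,  0.053]), 'width': np.float64(0.087)}
side 440.3328187150545 440.3328187150545 261.87424213157857 192.23930999257396 [-0.04433243  0.          0.          0.          0.        ]
[[ 0.967  -0.1601  0.198   0.2639]
 [-0.2545 -0.6294  0.7342 -1.1062]
 [ 0.0071 -0.7604 -0.6494  1.105 ]
 [ 0.      0.      0.      1.    ]]
top 351.27285089374067 351.27285089374067 260.8517982423542 192.66397704075473 [-0.10028715  0.          0.          0.          0.        ]
[[-3.9000e-03 -9.7880e-01  2.0490e-01  3.5810e-01]
 [-1.0000e+00  4.1000e-03  7.0000e-04 -6.5000e-03]
 [-1.6000e-03 -2.0490e-01 -9.7880e-01  1.1513e+00]
 [ 0.0000e+00  0.0000e+00  0.0000e+00  1.0000e+00]]
```

View pics/side0.png

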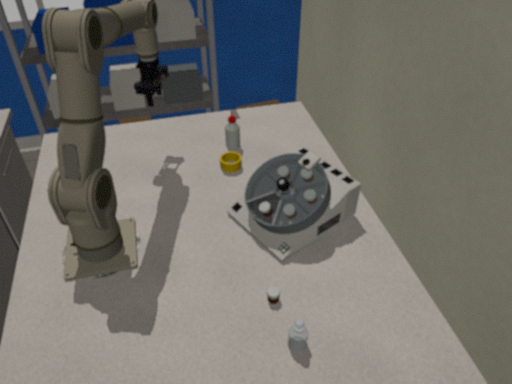

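View pics/top0.png

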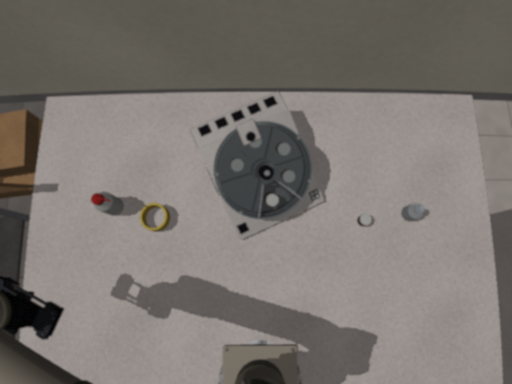

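Run:
```python
import cv2
a=cv2.imread("pics/top0.png")[90:245,180:335]; cv2.imwrite("pics/tc.png",cv2.resize(a,(780,600),interpolation=cv2.INTER_CUBIC)) 
a=cv2.imread("pics/side0.png")[140:260,220:370]; cv2.imwrite("pics/sc.png",cv2.resize(a,(750,600),interpolation=cv2.INTER_CUBIC))
```

```text
(no output)
```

View pics/tc.png

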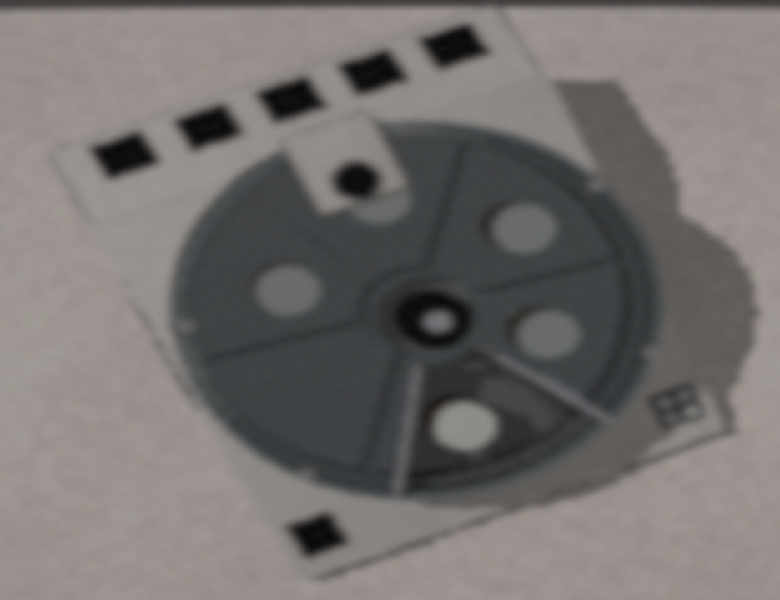

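View pics/sc.png

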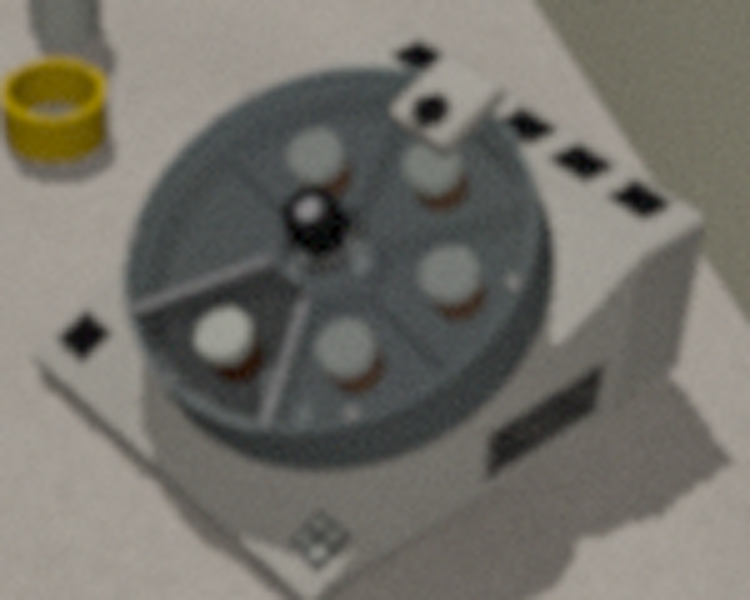

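```bash
cat > h.py <<'E'
import numpy as np,cv2,pickle
from scipy.optimize import least_squares
def proj(c,P):
    M=np.linalg.inv(c["cam_to_world"]); K=np.array([[c["fx"],0,c["cx"]],[0,c["fy"],c["cy"]],[0,0,1.]])
    r,_=cv2.Rodrigues(M[:3,:3]); return cv2.projectPoints(np.array(P,float).reshape(-1,1,3),r,M[:3,3],K,np.array(c["dist"]))[0].reshape(-1,2)
T=np.radians(25)
def ch(p,q):   # changer->world
    c,s=np.cos(p[2]),np.sin(p[2]); q=np.atleast_2d(q); return np.c_[p[0]+c*q[:,0]-s*q[:,1],p[1]+s*q[:,0]+c*q[:,1],q[:,2]]
def dk(p,q):   # deck->world; deck x up slope
    q=np.atleast_2d(q); x=np.cos(T)*q[:,0]-np.sin(T)*q[:,2]; z=np.sin(T)*q[:,0]+np.cos(T)*q[:,2]
    return ch(p,np.c_[x,q[:,1],z+.105])
def pol(r,a,z): return [r*np.cos(a),r*np.sin(a),z]
def ray(c,uv,z):
    K=np.array([[c["fx"],0,c["cx"]],[0,c["fy"],c["cy"]],[0,0,1.]])
    u=cv2.undistortPoints(np.array(uv,float).reshape(-1,1,2),K,np.array(c["dist"])).reshape(-1,2)
    d=np.c_[u,np.ones(len(u))]@c["cam_to_world"][:3,:3].T; o=c["cam_to_world"][:3,3]
    return o+d*((z-o[2])/d[:,2:])
C={n:pickle.load(open(n+"0.pkl","rb")) for n in("top","side")}
E
cat > fit.py <<'E'
from h import *
t=lambda u,v:(180+u/5.032,90+v/3.871); s=lambda u,v:(220+u/5,140+v/5)
corn=[[-.162,.152,0],[-.162,-.152,0],[.2,.152,.152],[.2,-.152,.152]]
tc=np.array([t(318,578),t(733,432),t(55,150),t(497,8)]); 
sc=np.array([s(40,362),s(305,598),s(698,215)])
# lids: k index = bay offset from free (anticlockwise)
tl={1:t(460,425),2:t(548,333),3:t(523,228),5:t(288,290)}
sl={1:s(225,335),2:s(350,347),3:s(450,272),4:s(433,168),5:s(317,153)}
tk,sk=t(437,320),s(310,208)
def res(p):
    lid=lambda k:dk(p,pol(p[4],np.pi+p[3]+k*np.pi/3,.040))[0]
    r=[proj(C["top"],ch(p,corn))-tc,proj(C["side"],ch(p,[corn[0],corn[1],corn[3]]))-sc,
     proj(C["top"],[lid(k) for k in tl])-np.array(list(tl.values())),
     proj(C["side"],[lid(k) for k in sl])-np.array(list(sl.values())),
     proj(C["top"],dk(p,[0,0,.085]))-tk,proj(C["side"],dk(p,[0,0,.085]))-sk]
    return np.vstack(r)
o=least_squares(lambda p:res(p).ravel(),[.55,0,.3,-1,.086],loss="soft_l1")
print(np.round(o.x,4),np.degrees(o.x[2:4]));print(np.round(res(o.x),1).tolist()); np.save("p.npy",o.x)
p=o.x
for n,q in dict(knob=[0,0,.072],knobtop=[0,0,.085],win=[-.086,0,.020],low=[-.1,0,.02]).items(): print(n,np.round(dk(p,q),4))
E
python3 fit.py
python3 - <<'E'
import cv2
a=cv2.imread("pics/top0.png")[190:240,340:440]; cv2.imwrite("pics/tj.png",cv2.resize(a,(800,400),interpolation=cv2.INTER_CUBIC))
a=cv2.imread("pics/side0.png")[270:360,250:330]; cv2.imwrite("pics/sj.png",cv2.resize(a,(480,540),interpolation=cv2.INTER_CUBIC))
E
```

```text
[ 0.6532 -0.0113  0.4366 -1.168   0.086 ] [ 25.01387654 -66.92392355]
[[-1.6, 0.5], [-1.4, -0.9], [-1.4, -0.9], [0.5, -3.2], [-2.2, 1.5], [0.1, 3.9], [1.8, -0.3], [1.3, -2.8], [3.2, 0.2], [0.7, 0.1], [-0.2, -1.0], [0.3, -2.2], [-2.1, 0.7], [-2.2, -0.7], [-2.6, -0.6], [-1.6, -1.7], [1.2, -0.5], [-1.0, 0.1]]
knob [[ 0.6257 -0.0242  0.1703]]
knobtop [[ 0.6207 -0.0265  0.182 ]]
win [[ 0.5749 -0.0478  0.0868]]
low [[ 0.5635 -0.0532  0.0809]]
```

View pics/tj.png

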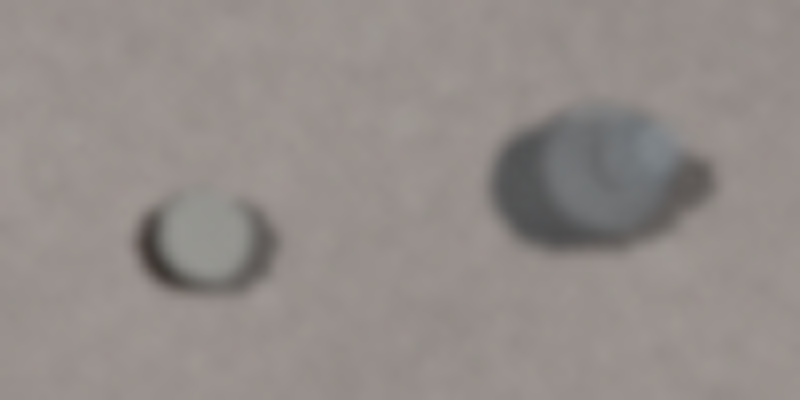

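View pics/sj.png

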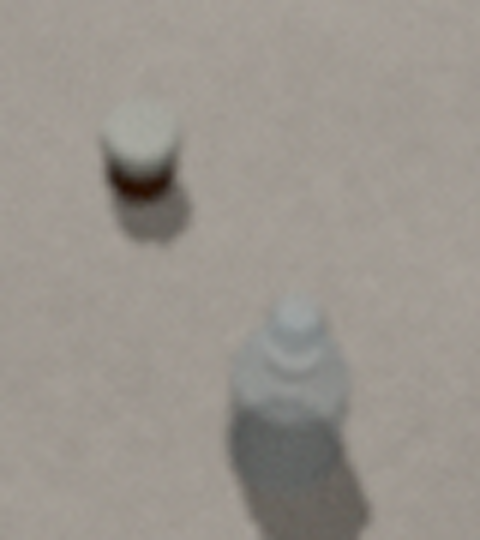

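```bash
cat > ov.py <<'E'
from h import *
import sys
def draw(n,p,img,x0,y0,w,h,k,th,out):
    im=cv2.resize(img[y0:y0+h,x0:x0+w],(w*k,h*k),interpolation=cv2.INTER_CUBIC)
    L=lambda pts,col:cv2.polylines(im,[np.int32((proj(C[n],pts)-[x0,y0]+.5)*k)],False,col,1)
    A=np.linspace(0,2*np.pi,60)
    L(dk(p,[pol(.147,a,.046) for a in A]),(0,0,255)); L(dk(p,[pol(.020,a,.085) for a in A]),(0,255,255))
    for sg in(1,-1):
        L(dk(p,[pol(r,np.pi+sg*np.pi/6,.051) for r in(.038,.141)]),(0,255,0))
    for i in range(6): L(dk(p,[pol(r,th+np.pi/6+i*np.pi/3,.028) for r in(.034,.134)]),(255,100,0))
    L(dk(p,[[.156,.028,.067],[.094,.028,.067],[.094,-.028,.067],[.156,-.028,.067],[.156,.028,.067]]),(255,0,255))
    L(ch(p,[[-.162,.152,0],[-.162,-.152,0]]),(255,255,0)); L(ch(p,[[.2,.152,.152],[.2,-.152,.152]]),(255,255,0))
    cv2.imwrite(out,im)
if __name__=="__main__":
    p=np.load("p.npy")
    draw("top",p,cv2.imread("pics/top0.png"),180,88,155,160,4,p[3],"pics/ovt.png" if len(sys.argv)<2 else sys.argv[1]+"t.png")
    draw("side",p,cv2.imread("pics/side0.png"),220,140,150,120,5,p[3],"pics/ovs.png" if len(sys.argv)<2 else sys.argv[1]+"s.png")
E
python3 ov.py
python3 - <<'E'
from h import *
print(ray(C["top"],[(365.6,219.4)],.04),ray(C["side"],[(273.5,291.8)],.04))
# reagent/other: 
print(ray(C["top"],[(414,212)],.0),ray(C["top"],[(155,217)],.0225),ray(C["top"],[(98,199)],.18))
E
```

```text
[[ 0.50165467 -0.34160548  0.04      ]] [[ 0.50669798 -0.34806052  0.04      ]]
[[ 0.53028848 -0.52228728  0.        ]] [[0.51459767 0.34075278 0.0225    ]] [[0.5447782  0.46357876 0.18      ]]
```

View pics/ovt.png

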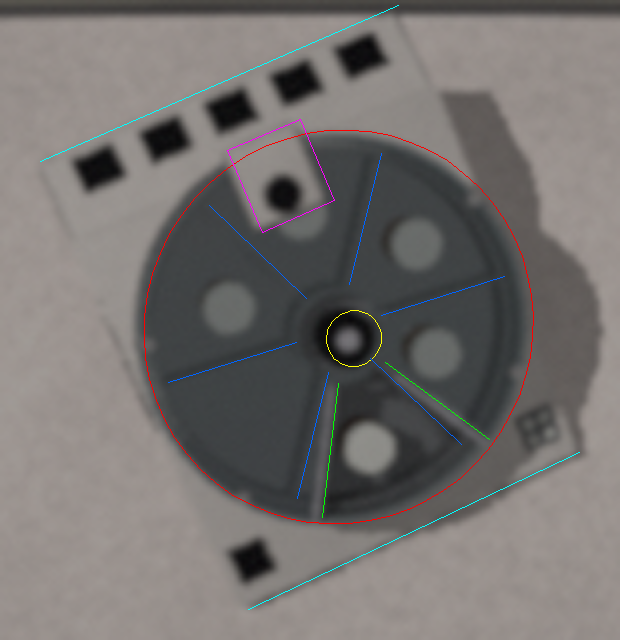

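View pics/ovs.png

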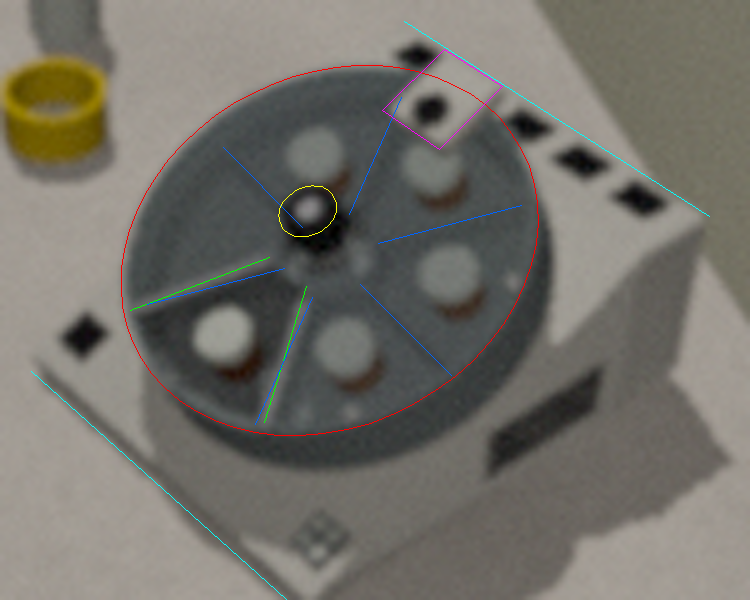

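```bash
cat >> h.py <<'E'
def jaw(q):
    from scipy.spatial.transform import Rotation as R
    x=R.from_quat(q).as_matrix(); return np.degrees(np.arctan2(x[1,0],x[0,0])), x
E
python3 - <<'E'
from bench import *
from h import *
s=read_state(); a,x=jaw(s["eef_rot"]); print(a,x.round(3))
E
```

```text
66.00609274962525 [[ 0.407 -0.    -0.914]
 [ 0.914 -0.001  0.407]
 [-0.001 -1.    -0.   ]]
```

{"api": "jog_arm", "payload": {"commands": [{"translation": [20, -35, 15], "twist": 0.04}, {"translation": [27, -43, 15], "twist": 0.04}, {"translation": [27, -43, 15], "twist": 0.04}, {"translation": [27, -43, 15], "twist": 0.04}, {"translation": [27, -43, 8], "twist": 0.04}, {"translation": [27, -43, 0], "twist": 0.04}, {"translation": [27, -43, 0], "twist": 0.04}, {"translation": [27, -43, 0], "twist": 0.04}, {"translation": [27, -43, 0], "twist": 0.04}, {"translation": [27, -43, 0], "twist": 0.04}, {"translation": [27, -43, 0], "twist": 0.04}, {"translation": [27, -43, 0], "twist": 0.04}, {"translation": [27, -43, 0], "twist": 0.04}, {"translation": [27, -43, 0], "twist": 0.04}, {"translation": [0, 0, 0], "twist": 0}, {"translation": [0, 0, 0], "twist": 0}]}}

```text
time: 1.7
ee_pos: [0.6162, -0.01, 0.287]
eef_rot: [-0.464, -0.533, 0.534, 0.464]
ft_force: [0.6, 0.4, 0.2]
width: 0.0872
```

```bash
cat > look.py <<'E'
from bench import *
from h import *
import sys
tag=sys.argv[1]; s=read_state(); print(round(float(s["time"]),2),np.round(s["ee_pos"],4),jaw(s["eef_rot"])[0].round(1),"w",round(float(s["width"]),4),np.round(s["ft_force"],1))
box={"top":(180,88,155,160,4),"side":(220,120,150,140,5)}
if len(sys.argv)>2: box=eval(sys.argv[2])
for n in box:
    im=camera(n)["img"][:,:,::-1]; x0,y0,w,h,k=box[n]; cv2.imwrite(f"pics/{n}_{tag}_full.png",im)
    im=cv2.resize(im[y0:y0+h,x0:x0+w],(w*k,h*k),interpolation=cv2.INTER_CUBIC)
    cv2.imwrite(f"pics/{n}_{tag}.png",im)
E
python3 look.py a
```

```text
1.7 [ 0.6162 -0.01    0.287 ] 97.9 w 0.0872 [0.6 0.4 0.2]
```

View pics/top_a.png

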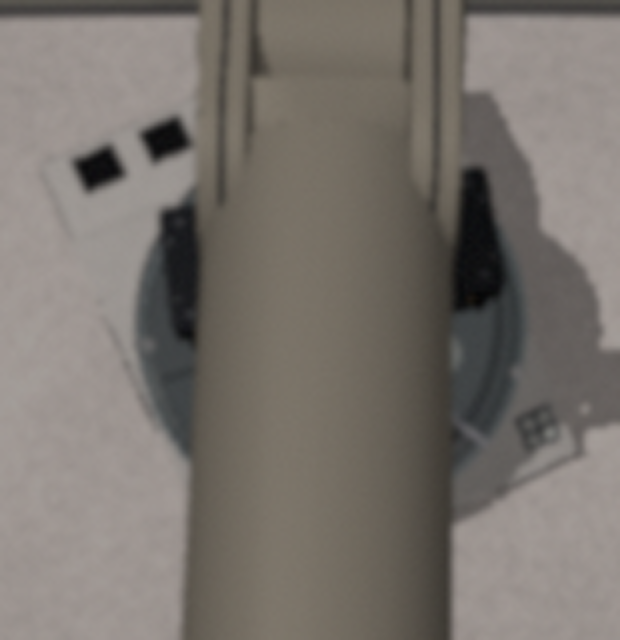

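View pics/side_a.png

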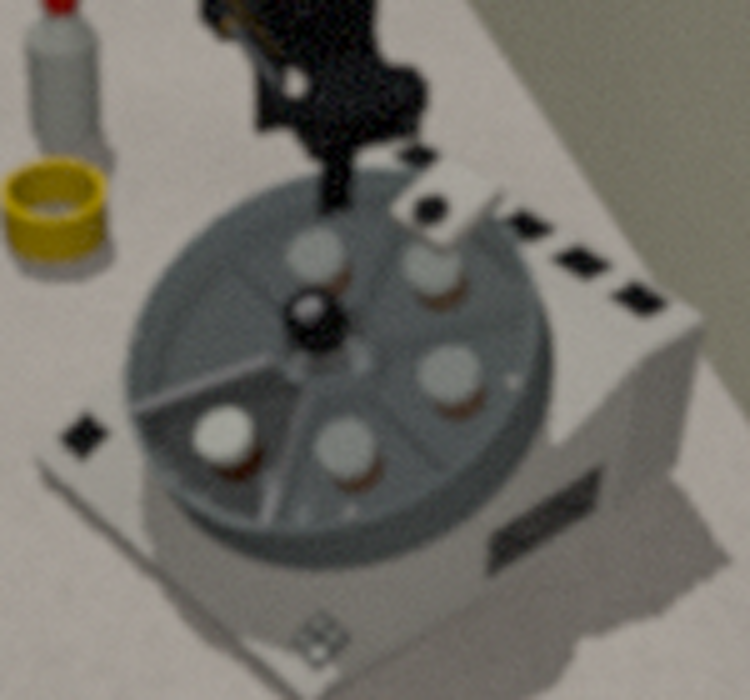

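```bash
python3 - <<'E'
from h import *
t=np.array([.6162,-.01,.287]); d=np.array([np.cos(np.radians(97.9)),np.sin(np.radians(97.9)),0])
for s in(-1,1):
  for o in (.0435,.0585): print(s,o,(proj(C["side"],t+s*o*d)-[220,120]+.5)*5)
p=np.load("p.npy");print((proj(C["side"],dk(p,[0,0,.085]))-[220,120]+.5)*5)
E
python3 - <<'E'
import cv2
a=cv2.imread("pics/side_a_full.png")[105:215,240:340]; cv2.imwrite("pics/sa2.png",cv2.resize(a,(700,770)[:2] if 0 else (540,594),interpolation=cv2.INTER_CUBIC))
E
```

```text
-1 0.0435 [[328.12427647 206.59526667]]
-1 0.0585 [[338.33352119 219.9318834 ]]
1 0.0435 [[271.85388836 133.1163585 ]]
1 0.0585 [[262.63196143 121.07882305]]
[[307.71887057 311.21441594]]
```

View pics/sa2.png

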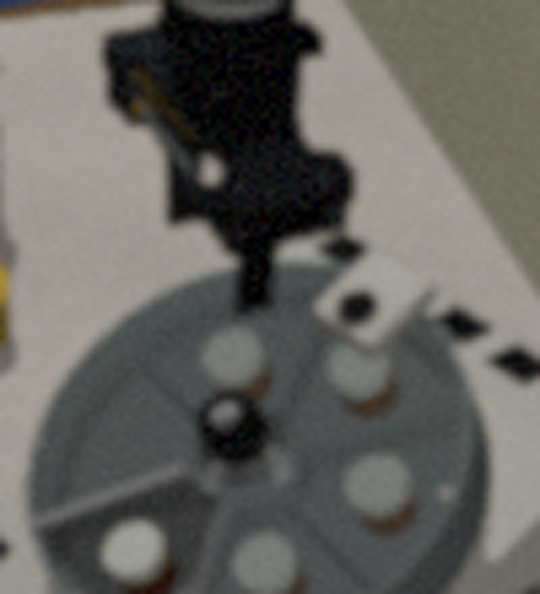

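Run:
```python
from h import *
im=cv2.imread("pics/top_a_full.png"); x0,y0,w,h,k=180,88,155,160,5
im=cv2.resize(im[y0:y0+h,x0:x0+w],(w*k,h*k),interpolation=cv2.INTER_CUBIC)
t=np.array([.6162,-.01,0]); a=np.radians(97.9);d=np.array([np.cos(a),np.sin(a),0]);e=np.array([-np.sin(a),np.cos(a),0])
for z,c in((.357,(0,0,255)),(.40,(0,255,0)),(.44,(255,255,0))):
    P=[t+[0,0,z]+u*.095*d+v*.0375*e for u,v in((1,1),(1,-1),(-1,-1),(-1,1),(1,1))]
    cv2.polylines(im,[np.int32((proj(C["top"],P)-[x0,y0]+.5)*k)],False,c,1)
cv2.imwrite("pics/ta2.png",im[80:420])
```

```text
(no output)
```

View pics/ta2.png

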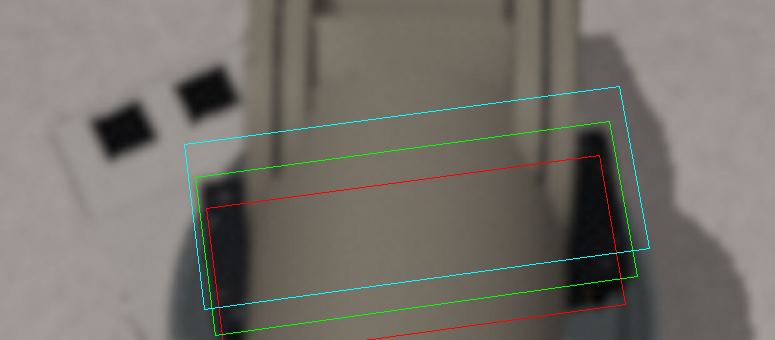

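```bash
cat >> fit.py <<'E'
print("---")
R0=res
N=np.array(["t"]*4+["s"]*3+["t"]*4+["s"]*5+["t","s"])
for n in "ts":
    q=least_squares(lambda p:np.r_[(R0(p)[N==n]+.0).ravel(),(p[4]-.086)*500],p,loss="soft_l1").x
    print(n,np.round(q,4),np.round(dk(q,[0,0,.072]),4),np.round(R0(q)[N==n],1).tolist())
E
python3 fit.py|sed -n '/---/,$p'; python3 -c "
from h import *
print(proj(C['side'],[.5017,-.3416,.04]),proj(C['top'],[.5067,-.3481,.04]))"
```

```text
---
t [ 0.6511 -0.0105  0.4379 -1.1639  0.0855] [[ 0.6235 -0.0234  0.1703]] [[-1.8, 1.2], [-1.6, -0.3], [-1.8, -0.2], [0.1, -2.6], [1.2, -2.3], [2.8, 0.7], [0.3, 0.9], [-0.3, -0.1], [0.9, 0.2]]
s [ 0.6582 -0.0122  0.4153 -1.1553  0.087 ] [[ 0.6303 -0.0245  0.1703]] [[-0.7, 0.5], [0.2, 3.6], [3.6, 0.7], [1.4, -2.3], [-0.8, 0.8], [-0.6, -0.8], [-0.9, -0.8], [-0.0, -2.0], [0.4, -0.0]]
[[271.27828594 290.41616874]] [[367.48948256 217.82361219]]
```

```bash
cat > kn.py <<'E'
from h import *
A=np.linspace(0,2*np.pi,60)
p=np.load("p.npy")
for n in("top","side"):
    g=cv2.imread(f"pics/{n}0.png",0)
    P=proj(C[n],dk(p,[pol(.02,a,z) for a in A for z in(.055,.085)]))
    print(n,"model bbox",P.min(0),P.max(0))
    x0,y0=np.int32(P.min(0))-5;x1,y1=np.int32(P.max(0))+6
    print(x0,y0);print(g[y0:y1,x0:x1])
E
python3 kn.py
```

```text
top model bbox [259.30202    164.05301599] [274.8663097  179.10313651]
254 159
[[ 64  63  62  60  58  57  56  55  56  57  56  58  61  64  65  65  66  66
   65  66  66  66  66  66  66  67]
 [ 64  61  57  55  54  57  58  59  60  59  59  60  62  62  64  65  66  66
   67  66  66  65  66  66  66  65]
 [ 61  57  54  56  58  60  62  60  57  57  57  57  57  59  61  63  64  64
   65  65  67  66  65  66  66  66]
 [ 58  58  57  59  61  60  57  54  53  52  52  53  56  57  59  62  64  66
   66  66  64  65  65  64  65  62]
 [ 57  59  62  63  60  56  52  51  50  50  53  56  59  62  64  67  68  69
   68  65  64  64  63  61  60  58]
 [ 55  60  62  61  55  51  49  49  50  49  49  52  54  58  62  67  70  72
   70  66  61  60  57  55  55  56]
 [ 58  62  60  54  49  49  45  40  40  37  34  34  35  41  49  59  65  69
   70  65  62  60  60  57  60  62]
 [ 62  61  55  51  49  45  37  32  25  21  15  17  18  22  32  41  53  60
   68  66  65  67  67  64  64  64]
 [ 62  58  52  49  45  38  27  20  17  14  12  13  12  10  15  25  34  46
   57  62  65  67  68  64  67  65]
 [ 61  55  50  48  42  32  18  14  11  1
[... 3924 characters left out ...]
61  63  62  45  30  19  32  34  44  53
   66  76  89  92  94  86  80]
 [ 92  97  96  92  87  78  70  68  78  77  83  66  52  41  45  50  64  65
   66  74  87  98 101  94  82]
 [100 102 100  90  80  76  77  77  85  84  80  73  57  53  58  64  64  69
   63  72  87  98 105  96  85]
 [ 92  88  83  70  67  70  75  85  95  85  76  66  59  62  53  63  57  63
   70  74  87  99 100  92  80]
 [ 74  66  60  57  52  60  71  83  93  88  78  68  58  61  64  67  69  68
   75  75  85  93  92  82  73]
 [ 57  50  50  46  47  55  60  71  85  84  77  77  72  74  70  73  77  78
   77  79  77  82  82  74  69]
 [ 51  47  49  45  50  51  51  56  69  78  74  77  75  75  80  80  78  80
   76  80  76  79  73  70  73]]
```

{"api": "jog_arm", "payload": {"commands": [{"translation": [4, -6, -30]}, {"translation": [4, -5, -30]}, {"translation": [0, 0, -30]}, {"translation": [0, 0, -20]}, {"translation": [0, 0, -10]}, {"translation": [0, 0, -5]}, {"translation": [0, 0, 0]}, {"translation": [0, 0, 0]}], "grip": 0.3, "grip_force": 20}}

```text
invalid input at $.commands[0]: expected keys translation, twist
```

```bash
python3 look.py b "{'side':(240,120,100,100,6)}"
```

```text
1.8 [ 0.6159 -0.0074  0.2875] 98.2 w 0.0867 [ 0.3  0.7 -0.4]
```

View pics/side_b.png

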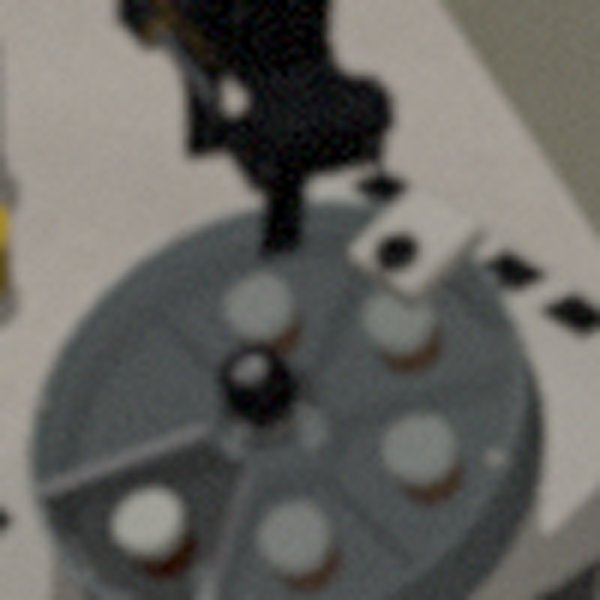

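{"api": "jog_arm", "payload": {"commands": [{"translation": [4, -6, -30], "twist": 0}, {"translation": [4, -7, -30], "twist": 0}, {"translation": [0, 0, -30], "twist": 0}, {"translation": [0, 0, -20], "twist": 0}, {"translation": [0, 0, 0], "twist": 0}, {"translation": [0, 0, 0], "twist": 0}], "grip": 0.3, "grip_force": 20}}

```text
time: 2.45
ee_pos: [0.6242, -0.0206, 0.1787]
eef_rot: [0.463, 0.535, -0.534, -0.463]
ft_force: [-0.8, -0.1, -0.3]
width: 0.0613
```

```bash
python3 look.py c "{'side':(240,120,100,100,6)}"
```

```text
2.45 [ 0.6242 -0.0206  0.1787] 98.2 w 0.0613 [-0.8 -0.1 -0.3]
```

View pics/side_c.png

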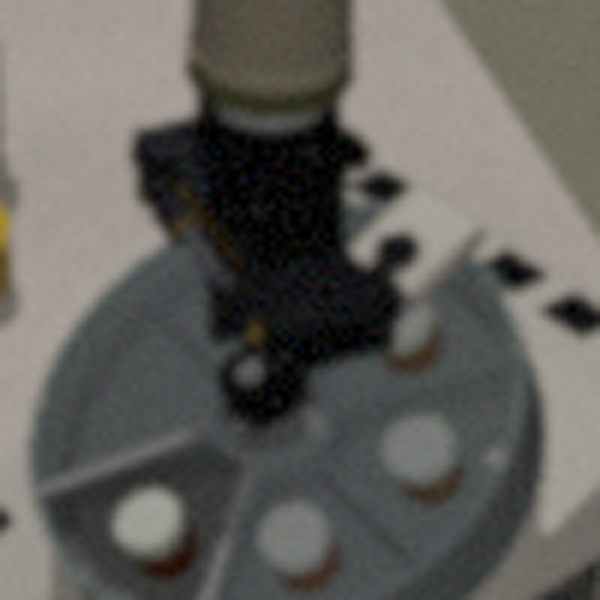

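Run:
```python
from h import *
im=cv2.imread("pics/side_c_full.png");x0,y0,w,h,k=255,150,60,60,10
im=cv2.resize(im[y0:y0+h,x0:x0+w],(w*k,h*k),interpolation=cv2.INTER_CUBIC)
im=np.clip(im.astype(float)*1.8,0,255).astype(np.uint8)
t=np.array([.6242,-.0206,.1787]); a=np.radians(98.2);d=np.array([np.cos(a),np.sin(a),0]);e=np.array([-np.sin(a),np.cos(a),0])
for s in(1,-1):
    P=[t+s*u*d+v*.0095*e for u,v in((.0306,1),(.0306,-1),(.0456,-1),(.0456,1),(.0306,1))]
    cv2.polylines(im,[np.int32((proj(C["side"],P)-[x0,y0]+.5)*k)],False,(0,255,0),1)
A=np.linspace(0,2*np.pi,60);p=np.load("p.npy")
cv2.polylines(im,[np.int32((proj(C["side"],dk(p,[pol(.02,a,.085) for a in A]))-[x0,y0]+.5)*k)],False,(0,255,255),1)
cv2.imwrite("pics/c2.png",im)
```

```text
(no output)
```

View pics/c2.png

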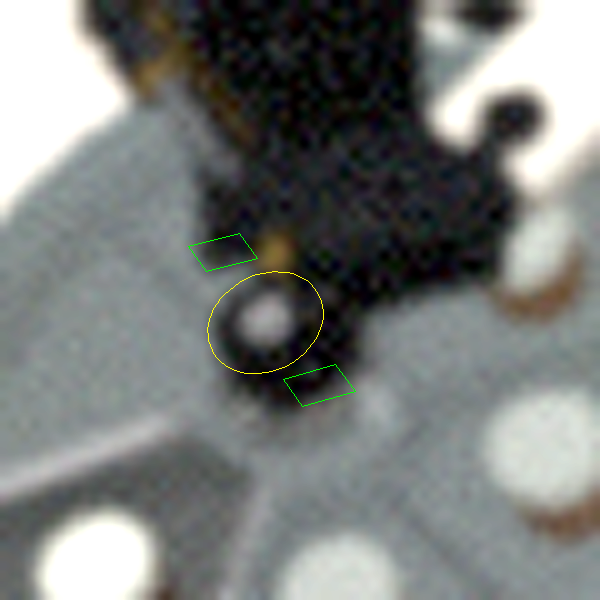

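{"api": "jog_arm", "payload": {"commands": [{"translation": [0, 0, -10], "twist": 0}, {"translation": [0, 0, -6], "twist": 0}, {"translation": [0, 0, 0], "twist": 0}]}}

```text
time: 2.8
ee_pos: [0.6237, -0.0216, 0.1609]
eef_rot: [-0.463, -0.534, 0.534, 0.464]
ft_force: [-0.3, 0.9, 0.7]
width: 0.0608
```

{"api": "jog_arm", "payload": {"commands": [{"translation": [0, 0, 0], "twist": 0}, {"translation": [0, 0, 0], "twist": 0}, {"translation": [0, 0, 0], "twist": 0}, {"translation": [0, 0, 0], "twist": 0}, {"translation": [0, 0, 0], "twist": 0}], "grip": 1, "grip_force": 20}}

```text
time: 3.3
ee_pos: [0.6242, -0.0206, 0.1621]
eef_rot: [0.463, 0.535, -0.534, -0.464]
ft_force: [-0.5, 5.3, 2.3]
width: 0.0407
```

{"api": "jog_arm", "payload": {"commands": [{"translation": [0, 1, 0], "twist": 0.05}, {"translation": [0, 0, 0], "twist": 0.06}, {"translation": [0, 0, 0], "twist": 0.06}, {"translation": [0, 0, 0], "twist": 0.06}, {"translation": [0, 0, 0], "twist": 0.06}, {"translation": [0, 0, 0], "twist": 0.06}, {"translation": [0, 0, 0], "twist": 0.06}, {"translation": [0, 0, 0], "twist": 0.06}, {"translation": [0, 0, 0], "twist": 0.06}, {"translation": [0, 0, 0], "twist": 0.06}, {"translation": [0, 0, 0], "twist": 0.03}, {"translation": [0, 0, 0], "twist": 0}]}}

```text
time: 4.5
ee_pos: [0.6242, -0.0216, 0.162]
eef_rot: [-0.279, -0.65, 0.65, 0.279]
ft_force: [-3.6, -1.0, 0.6]
width: 0.0412
```

```bash
python3 look.py d "{'side':(220,140,150,110,5)}"
```

```text
4.5 [ 0.6242 -0.0216  0.162 ] 133.6 w 0.0412 [-3.6 -1.   0.6]
```

View pics/side_d.png

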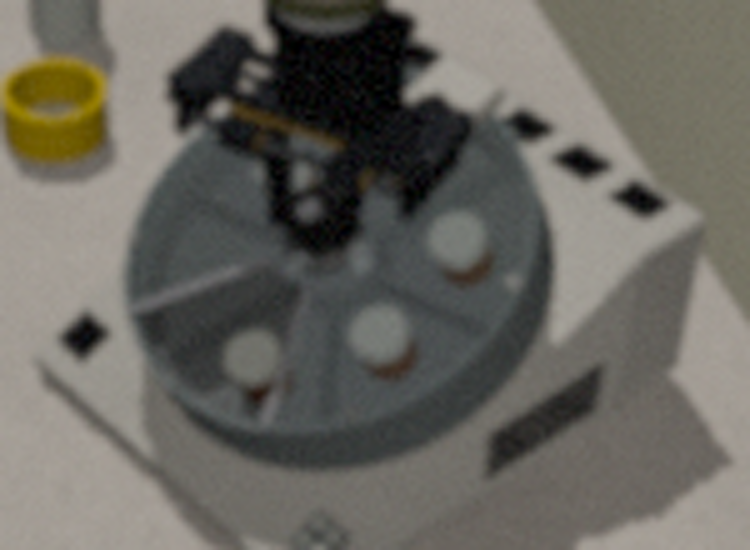

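```bash
cat > th.py <<'E'
from h import *
def theta(lids):  # side full px {k:(u,v)}
    p0=np.load("p.npy")
    f=lambda q:np.vstack([proj(C["side"],dk([*q[:2],p0[2]],pol(.086,np.pi+q[2]+k*np.pi/3,.040)))[0]-np.array(v) for k,v in lids.items()]).ravel()
    o=least_squares(lambda q:np.r_[f(q),(q[:2]-p0[:2])*300],[*p0[:2],-.5]); return np.degrees(o.x[2]),f(o.x).round(1)
E
python3 - <<'E'
from th import *
s=lambda u,v:(220+u/5,140+v/5)
print(theta({1:s(225,335),2:s(350,347),3:s(450,272),4:s(433,168),5:s(317,153)}))
print(theta({1:s(252,357),2:s(380,335),3:s(458,237)}))
E
```

```text
(np.float64(-66.59104310720974), array([ 1.7, -1.5, -0.5,  1.3, -0.7, -0.2, -1.3, -0. , -0.4, -1.1]))
(np.float64(-48.37223218482307), array([ 0.9, -1.9,  0.2,  0.6, -1.6, -0.2]))
```

{"api": "jog_arm", "payload": {"commands": [{"translation": [0, 0, 0], "twist": 0}, {"translation": [0, 0, 0], "twist": 0}, {"translation": [0, 0, 0], "twist": -0.12}, {"translation": [0, 0, 0], "twist": -0.13}, {"translation": [0, 0, 0], "twist": -0.13}, {"translation": [0, 0, 0], "twist": -0.13}, {"translation": [0, 0, 0], "twist": -0.13}, {"translation": [0, 0, 0], "twist": -0.05}, {"translation": [0, 0, 0], "twist": 0}], "grip": 0.35}}

```text
time: 5.45
ee_pos: [0.6242, -0.0203, 0.1617]
eef_rot: [0.482, 0.517, -0.517, -0.482]
ft_force: [0.1, -0.4, 0.0]
width: 0.0565
```

{"api": "jog_arm", "payload": {"commands": [{"translation": [0, 0, 0], "twist": 0}, {"translation": [0, 0, 0], "twist": 0}, {"translation": [0, 0, 0], "twist": 0}, {"translation": [0, 0, 0], "twist": 0}], "grip": 1, "grip_force": 50}}

```text
time: 5.85
ee_pos: [0.6242, -0.0205, 0.1618]
eef_rot: [0.482, 0.518, -0.518, -0.482]
ft_force: [0.6, -0.9, -0.2]
width: 0.0406
```

{"api": "jog_arm", "payload": {"commands": [{"translation": [0, 0, 0], "twist": 0.05}, {"translation": [0, 0, 0], "twist": 0.06}, {"translation": [0, 0, 0], "twist": 0.06}, {"translation": [0, 0, 0], "twist": 0.06}, {"translation": [0, 0, 0], "twist": 0.06}, {"translation": [0, 0, 0], "twist": 0.06}, {"translation": [0, 0, 0], "twist": 0.06}, {"translation": [0, 0, 0], "twist": 0.06}, {"translation": [0, 0, 0], "twist": 0.06}, {"translation": [0, 0, 0], "twist": 0.06}, {"translation": [0, 0, 0], "twist": 0.03}, {"translation": [0, 0, 0], "twist": 0}]}}

```text
time: 7.05
ee_pos: [0.6238, -0.0217, 0.1621]
eef_rot: [-0.301, -0.639, 0.64, 0.301]
ft_force: [-6.1, 0.7, 2.4]
width: 0.0398
```

```bash
python3 look.py e "{'side':(220,140,150,110,5)}"
```

```text
7.05 [ 0.6238 -0.0217  0.1621] 129.6 w 0.0398 [-6.1  0.7  2.4]
```

View pics/side_e.png

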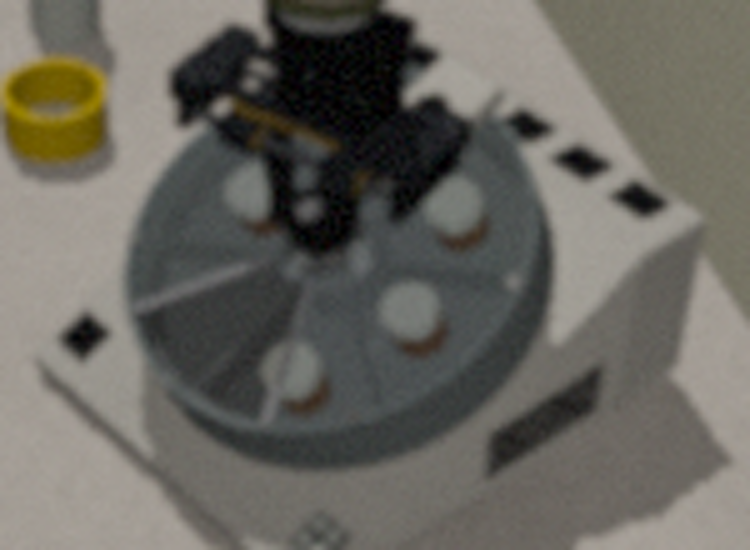

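Run:
```python
from th import *
s=lambda u,v:(220+u/5,140+v/5)
print(theta({1:s(293,370),2:s(410,308),3:s(455,205),5:s(250,193)}))
```

```text
(np.float64(-30.223618782186048), array([ 0.1, -2.2,  1.2,  1.3, -1.5, -0.1, -0.7, -1.2]))
```

{"api": "jog_arm", "payload": {"commands": [{"translation": [0, 0, 0], "twist": 0}, {"translation": [0, 0, 0], "twist": 0}, {"translation": [0, 0, 0], "twist": 0}, {"translation": [0, 0, 0], "twist": -0.12}, {"translation": [0, 0, 0], "twist": -0.13}, {"translation": [0, 0, 0], "twist": -0.13}, {"translation": [0, 0, 0], "twist": -0.13}, {"translation": [0, 0, 0], "twist": -0.13}, {"translation": [0, 0, 0], "twist": -0.1}, {"translation": [0, 0, 0], "twist": 0}], "grip": 0.35}}

```text
time: 8.1
ee_pos: [0.6242, -0.0205, 0.1617]
eef_rot: [-0.512, -0.487, 0.487, 0.512]
ft_force: [0.1, -0.1, 0.4]
width: 0.0566
```

```bash
python3 look.py f "{'side':(220,140,150,110,5)}"
```

```text
8.1 [ 0.6242 -0.0205  0.1617] 87.1 w 0.0566 [ 0.1 -0.1  0.4]
```

View pics/side_f.png

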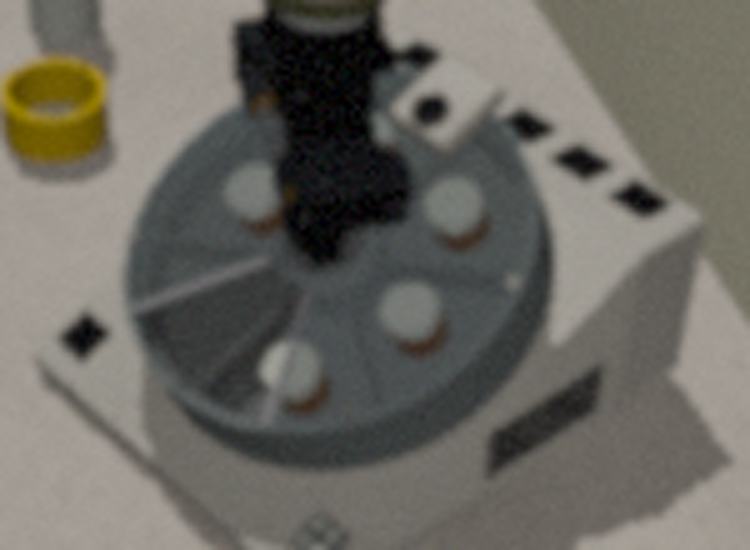

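{"api": "jog_arm", "payload": {"commands": [{"translation": [0, 0, 0], "twist": 0}, {"translation": [0, 0, 0], "twist": 0}, {"translation": [0, 0, 0], "twist": 0}, {"translation": [0, 0, 0], "twist": 0}, {"translation": [0, 0, 0], "twist": 0.06}, {"translation": [0, 0, 0], "twist": 0.06}, {"translation": [0, 0, 0], "twist": 0.06}, {"translation": [0, 0, 0], "twist": 0.06}, {"translation": [0, 0, 0], "twist": 0.06}, {"translation": [0, 0, 0], "twist": 0.06}, {"translation": [0, 0, 0], "twist": 0.06}, {"translation": [0, 0, 0], "twist": 0.06}, {"translation": [0, 0, 0], "twist": 0.06}, {"translation": [0, 0, 0], "twist": 0.06}, {"translation": [0, 0, 0], "twist": 0.06}, {"translation": [0, 0, 0], "twist": 0.06}, {"translation": [0, 0, 0], "twist": 0.06}, {"translation": [0, 0, 0], "twist": 0}], "grip": 1, "grip_force": 60}}

```text
time: 9.95
ee_pos: [0.6238, -0.0218, 0.1623]
eef_rot: [-0.288, -0.645, 0.646, 0.288]
ft_force: [-7.5, 0.8, 4.2]
width: 0.0397
```

```bash
python3 look.py g "{'side':(220,140,150,110,5)}"
```

```text
9.95 [ 0.6238 -0.0218  0.1623] 132.0 w 0.0397 [-7.5  0.8  4.2]
```

View pics/side_g.png

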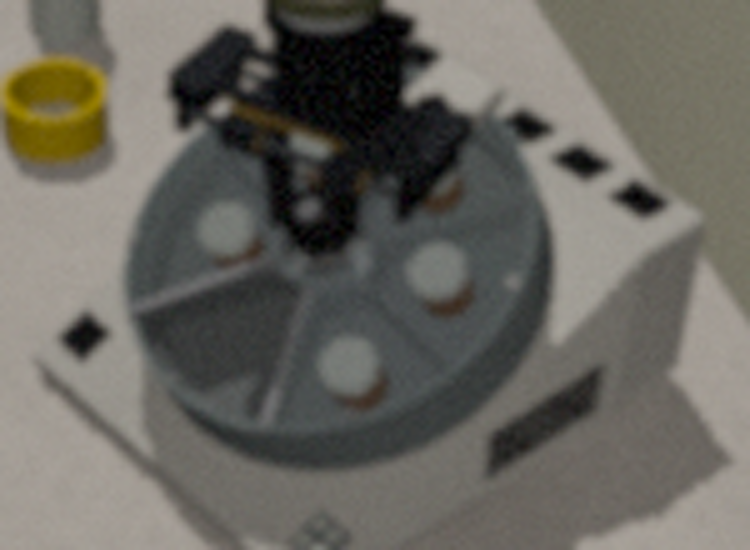

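Run:
```python
from th import *
s=lambda u,v:(220+u/5,140+v/5)
print(theta({1:s(350,366),2:s(437,270),5:s(228,230)}))
```

```text
(np.float64(-6.454018573647671), array([-0.8, -2.1,  1.6,  0.5, -1.8, -0.7]))
```

{"api": "jog_arm", "payload": {"commands": [{"translation": [0, 0, 0], "twist": 0.06}, {"translation": [0, 0, 0], "twist": 0.06}, {"translation": [0, 0, 0], "twist": 0.06}, {"translation": [0, 0, 0], "twist": 0.03}, {"translation": [0, 0, 0], "twist": 0}]}}

```text
time: 10.5
ee_pos: [0.6236, -0.0228, 0.1628]
eef_rot: [-0.219, -0.672, 0.673, 0.219]
ft_force: [-11.4, -1.2, 8.1]
width: 0.0409
```

{"api": "jog_arm", "payload": {"commands": [{"translation": [0, 0, 0], "twist": 0}, {"translation": [0, 0, 0], "twist": 0}, {"translation": [0, 0, 0], "twist": 0}, {"translation": [0, 0, 30], "twist": 0}, {"translation": [0, 0, 40], "twist": 0}, {"translation": [0, -30, 40], "twist": -0.1}, {"translation": [-10, -40, 0], "twist": -0.1}, {"translation": [-10, -40, 0], "twist": -0.1}, {"translation": [-10, -40, 0], "twist": -0.1}, {"translation": [-10, -40, 0], "twist": -0.1}, {"translation": [-10, -40, 0], "twist": 0}, {"translation": [-10, -30, 0], "twist": 0}, {"translation": [0, 0, 0], "twist": 0}, {"translation": [0, 0, 0], "twist": 0}], "grip": 0.3, "grip_force": 20}}

```text
time: 11.9
ee_pos: [0.5641, -0.2811, 0.2717]
eef_rot: [0.379, 0.597, -0.597, -0.379]
ft_force: [0.5, 1.2, 0.0]
width: 0.0612
```

```bash
python3 look.py h "{'side':(220,140,150,110,5),'top':(180,88,155,150,4)}"
```

```text
11.9 [ 0.5641 -0.2811  0.2717] 115.2 w 0.0612 [0.5 1.2 0. ]
```

View pics/side_h.png

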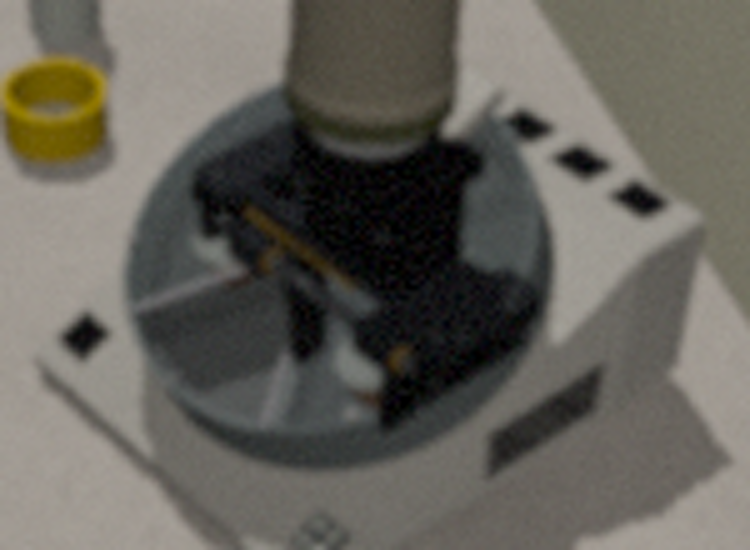

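View pics/top_h.png

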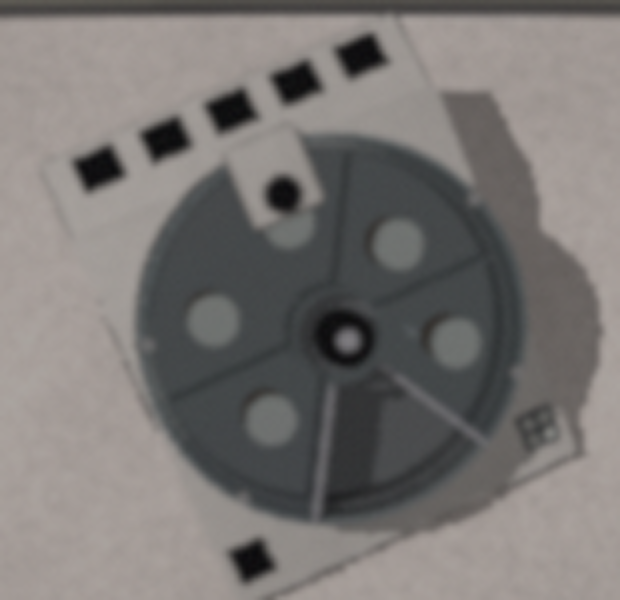

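```bash
cat > fit2.py <<'E'
from h import *
t=lambda u,v:np.array([180+(u+.5)/4-.5,88+(v+.5)/4-.5])
A=np.linspace(0,2*np.pi,721)
def res(p):
    r=[]
    c=C["top"]
    ring=proj(c,dk(p,[pol(.147,a,.046) for a in A]))
    lo,hi=ring.min(0),ring.max(0); a=t(136,134);b=t(524,522)
    r+=list(lo-a)+list(hi-b)
    def line(q0,q1,obs):  # perpendicular distance of obs to model line
        P=proj(c,dk(p,[q0,q1])); d=(P[1]-P[0])/np.linalg.norm(P[1]-P[0])
        for o in obs: e=t(*o)-P[0]; r.append(e[0]*d[1]-e[1]*d[0])
    line(pol(.038,np.pi+np.pi/6,.051),pol(.141,np.pi+np.pi/6,.051),[(392,372),(487,440)])
    line(pol(.038,np.pi-np.pi/6,.051),pol(.141,np.pi-np.pi/6,.051),[(332,385),(317,517)])
    h=proj(c,dk(p,[[.156,.028,.067],[.156,-.028,.067],[.094,-.028,.067],[.094,.028,.067]]))
    r+=list((h-np.array([t(222,157),t(290,126),t(325,200),t(258,228)])).ravel())
    for i,obs in((-3,[(480,258),(375,305)]),(0,[(165,398),(285,348)]),(-2,[(350,152),(335,283)])):
        an=np.pi-np.pi/6+p[3]+i*np.pi/3
        line(pol(.034,an,.028),pol(.134,an,.028),obs)
    return np.array(r)
o=least_squares(res,[.65,0,.43,0.],loss="soft_l1");print(o.x.round(4),np.degrees(o.x[2:]));print(res(o.x).round(1).tolist())
p=o.x;np.save("p2.npy",p)
for n,q in dict(knob=[0,0,.072],grip=[0,0,.081],win=[-.086,0,.020],low=[-.1,0,.02]).items(): print(n,np.round(dk(p,q),4))
E
python3 fit2.py
```

```text
[ 0.6536 -0.0056  0.444  -1.0511] [ 25.44152864 -60.22201445]
[0.0, -1.2, 0.4, 0.3, -0.1, 0.1, 0.3, 0.2, -1.0, -1.6, 0.1, -1.9, 0.0, -0.2, -1.0, 0.9, 0.4, 0.6, -1.4, -0.2, 0.4, 0.3]
knob [[ 0.6261 -0.0187  0.1703]]
grip [[ 0.6227 -0.0203  0.1784]]
win [[ 0.5756 -0.0427  0.0868]]
low [[ 0.5641 -0.0482  0.0809]]
```

{"api": "jog_arm", "payload": {"commands": [{"translation": [-20, -20, -20], "twist": 0}, {"translation": [-20, -20, -20], "twist": 0}, {"translation": [-21, -22, -30], "twist": 0}, {"translation": [0, 0, -40], "twist": 0}, {"translation": [0, 0, -40], "twist": 0}, {"translation": [0, 0, -20], "twist": 0}, {"translation": [0, 0, 0], "twist": 0}, {"translation": [0, 0, 0], "twist": 0}], "grip": 0.12}}

```text
time: 12.8
ee_pos: [0.505, -0.3413, 0.1037]
eef_rot: [0.378, 0.598, -0.597, -0.378]
ft_force: [0.6, -0.1, 0.3]
width: 0.0767
```

```bash
python3 look.py i "{'side':(230,230,90,90,6),'top':(310,170,110,90,6)}"
```

```text
12.8 [ 0.505  -0.3413  0.1037] 115.4 w 0.0767 [ 0.6 -0.1  0.3]
```

View pics/side_i.png

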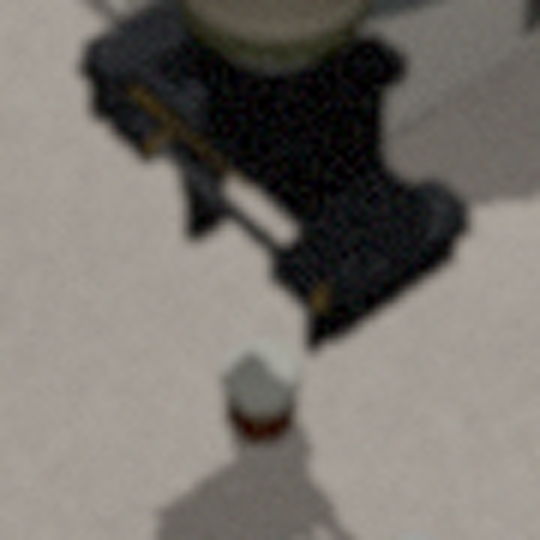

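View pics/top_i.png

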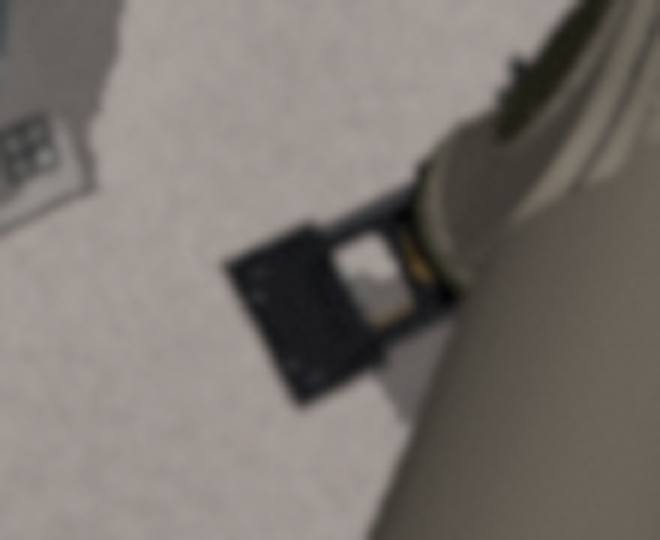

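Run:
```python
from h import *
t=np.array([.505,-.3413,.1037]); a=np.radians(115.4);d=np.array([np.cos(a),np.sin(a),0])
for s in(1,-1): print(proj(C["side"],[t+s*.0459*d]))
print("tcp dropped to .01", (proj(C["side"],[[.505,-.3413,.04],[.503,-.343,.04]])-230+.5)*6)
```

```text
[[262.4903442  266.92342371]]
[[283.60638975 286.42362191]]
tcp dropped to .01 [[256.94377822 363.65369372]
 [253.97570224 367.2026891 ]]
```

Run:
```python
from h import *
print(ray(C["side"],[(273.5,290.6),(273,290.6)],.04),ray(C["top"],[(365.1,218.9)],.04))
```

```text
[[ 0.50788535 -0.34388528  0.04      ]
 [ 0.50645278 -0.34351538  0.04      ]] [[ 0.50328507 -0.34006946  0.04      ]]
```

{"api": "jog_arm", "payload": {"commands": [{"translation": [0, 0, -30], "twist": 0}, {"translation": [0, 0, -30], "twist": 0}, {"translation": [0, 0, -20], "twist": 0}, {"translation": [0, 0, -12], "twist": 0}, {"translation": [0, 0, 0], "twist": 0}, {"translation": [0, 0, 0], "twist": 0}]}}

```text
time: 13.5
ee_pos: [0.5049, -0.3424, 0.0124]
eef_rot: [0.379, 0.597, -0.597, -0.378]
ft_force: [0.2, -0.4, 0.5]
width: 0.0768
```

{"api": "jog_arm", "payload": {"commands": [{"translation": [0, 0, 0], "twist": 0}, {"translation": [0, 0, 0], "twist": 0}, {"translation": [0, 0, 0], "twist": 0}, {"translation": [0, 0, 0], "twist": 0}, {"translation": [0, 0, 0], "twist": 0}, {"translation": [0, 0, 0], "twist": 0}], "grip": 1, "grip_force": 8}}

```text
time: 14.1
ee_pos: [0.5041, -0.342, 0.011]
eef_rot: [0.378, 0.597, -0.597, -0.379]
ft_force: [-0.4, 0.3, 1.1]
width: 0.0379
```

{"api": "jog_arm", "payload": {"commands": [{"translation": [0, 0, 15], "twist": 0}, {"translation": [0, 0, 30], "twist": 0}, {"translation": [0, 0, 40], "twist": 0}, {"translation": [0, 0, 40], "twist": 0}, {"translation": [0, 0, 40], "twist": 0}, {"translation": [0, 10, 40], "twist": 0}, {"translation": [6, 30, 25], "twist": 0}, {"translation": [6, 36, 10], "twist": 0}, {"translation": [6, 36, 0], "twist": 0}, {"translation": [6, 36, 0], "twist": 0}, {"translation": [6, 36, 0], "twist": 0}, {"translation": [6, 36, 0], "twist": 0}, {"translation": [6, 36, 0], "twist": 0}, {"translation": [6, 26, 0], "twist": 0}, {"translation": [7, 10, 0], "twist": 0}, {"translation": [0, 0, 0], "twist": 0}, {"translation": [0, 0, 0], "twist": 0}]}}

```text
time: 15.8
ee_pos: [0.5589, -0.0517, 0.2513]
eef_rot: [-0.379, -0.597, 0.597, 0.379]
ft_force: [0.8, -0.0, -1.2]
width: 0.0375
```

```bash
python3 look.py j "{'side':(210,120,150,120,5)}"
```

```text
15.8 [ 0.5589 -0.0517  0.2513] 115.2 w 0.0375 [ 0.8 -0.  -1.2]
```

View pics/side_j.png

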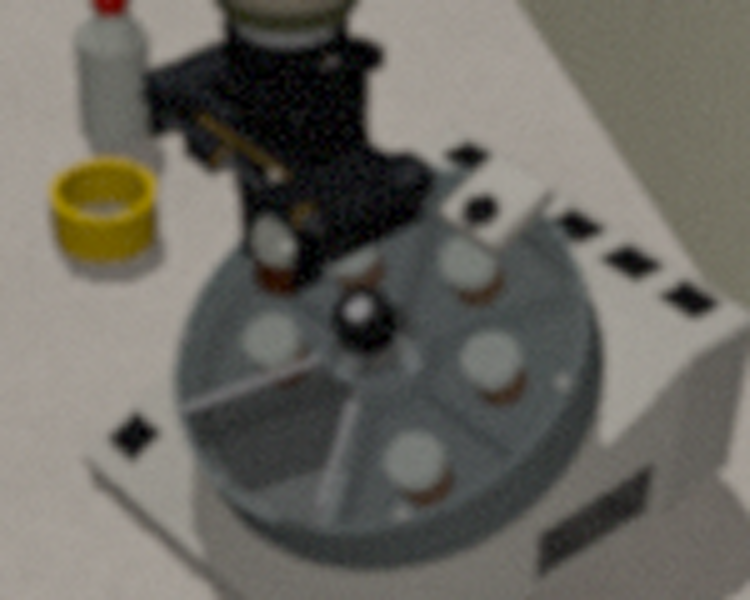

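{"api": "jog_arm", "payload": {"commands": [{"translation": [1, 1, -30], "twist": 0}, {"translation": [0, 0, -40], "twist": 0}, {"translation": [0, 0, -30], "twist": 0}, {"translation": [0, 0, -20], "twist": 0}, {"translation": [0, 0, -15], "twist": 0}, {"translation": [0, 0, 0], "twist": 0}, {"translation": [0, 0, 0], "twist": 0}]}}

```text
time: 16.55
ee_pos: [0.5604, -0.0497, 0.1168]
eef_rot: [0.379, 0.597, -0.597, -0.379]
ft_force: [0.3, 0.2, -0.4]
width: 0.0375
```

```bash
python3 look.py k "{'side':(210,130,120,120,6)}"
```

```text
16.55 [ 0.5604 -0.0497  0.1168] 115.2 w 0.0375 [ 0.3  0.2 -0.4]
```

View pics/side_k.png

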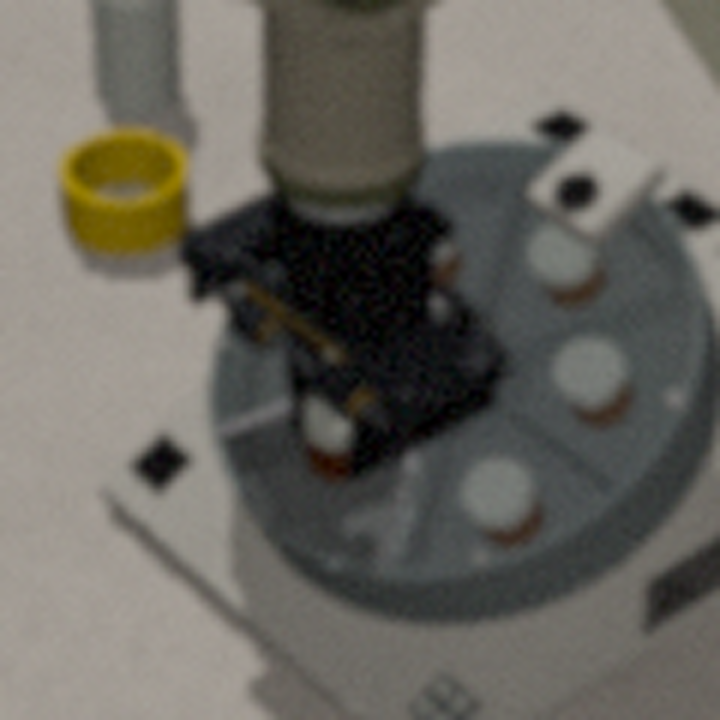

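Centred over the window, clear of the knob. Lower slowly until contact.

{"api": "jog_arm", "payload": {"commands": [{"translation": [0, 0, -10], "twist": 0}, {"translation": [0, 0, -10], "twist": 0}, {"translation": [0, 0, -8], "twist": 0}, {"translation": [0, 0, -5], "twist": 0}, {"translation": [0, 0, 0], "twist": 0}, {"translation": [0, 0, 0], "twist": 0}], "grip_force": 5}}

```text
time: 17.2
ee_pos: [0.5601, -0.0489, 0.083]
eef_rot: [-0.378, -0.597, 0.597, 0.379]
ft_force: [0.7, -0.1, -0.2]
width: 0.038
```

{"api": "jog_arm", "payload": {"commands": [{"translation": [0, 0, -2], "twist": 0}, {"translation": [0, 0, -2], "twist": 0}, {"translation": [0, 0, 0], "twist": 0}]}}

```text
time: 17.5
ee_pos: [0.5599, -0.0489, 0.0788]
eef_rot: [-0.378, -0.597, 0.597, 0.379]
ft_force: [0.1, 0.2, -0.4]
width: 0.038
```

{"api": "jog_arm", "payload": {"commands": [{"translation": [0, 0, -1], "twist": 0}, {"translation": [0, 0, -1], "twist": 0}, {"translation": [0, 0, 0], "twist": 0}]}}

```text
time: 17.8
ee_pos: [0.5601, -0.049, 0.0771]
eef_rot: [0.378, 0.597, -0.597, -0.379]
ft_force: [-1.2, 0.2, 0.9]
width: 0.0379
```

{"api": "jog_arm", "payload": {"commands": [{"translation": [0, 0, -1], "twist": 0}, {"translation": [0, 0, -1], "twist": 0}, {"translation": [0, 0, 0], "twist": 0}]}}

```text
time: 18.1
ee_pos: [0.5598, -0.0492, 0.0749]
eef_rot: [-0.378, -0.597, 0.597, 0.379]
ft_force: [-2.2, -0.4, 3.9]
width: 0.0379
```

{"api": "jog_arm", "payload": {"commands": [{"translation": [0, 0, -1], "twist": 0}, {"translation": [0, 0, -1], "twist": 0}, {"translation": [0, 0, 0], "twist": 0}]}}

```text
time: 18.4
ee_pos: [0.5598, -0.0492, 0.0727]
eef_rot: [-0.378, -0.597, 0.597, 0.379]
ft_force: [-3.0, -1.9, 2.8]
width: 0.0378
```

```bash
python3 look.py l "{'side':(235,175,70,60,8)}"
```

```text
18.4 [ 0.5598 -0.0492  0.0727] 115.3 w 0.0378 [-3.  -1.9  2.8]
```

View pics/side_l.png

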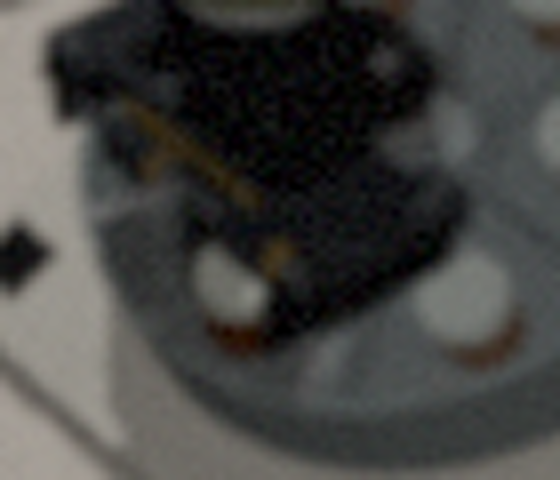

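{"api": "jog_arm", "payload": {"commands": [{"translation": [0, 0, -1], "twist": 0}, {"translation": [0, 0, 0], "twist": 0}]}}

```text
time: 18.65
ee_pos: [0.56, -0.0491, 0.0718]
eef_rot: [-0.378, -0.597, 0.597, 0.379]
ft_force: [-3.7, -2.3, 3.2]
width: 0.0375
```

{"api": "jog_arm", "payload": {"commands": [{"translation": [0, 0, -1], "twist": 0}, {"translation": [0, 0, 0], "twist": 0}]}}

```text
time: 18.85
ee_pos: [0.56, -0.049, 0.0708]
eef_rot: [-0.378, -0.597, 0.597, 0.379]
ft_force: [-3.1, -0.8, 3.2]
width: 0.0378
```

{"api": "jog_arm", "payload": {"commands": [{"translation": [0, 0, -1], "twist": 0}, {"translation": [0, 0, 0], "twist": 0}]}}

```text
time: 19.05
ee_pos: [0.5601, -0.0489, 0.0698]
eef_rot: [0.378, 0.597, -0.597, -0.379]
ft_force: [-3.1, -2.2, 3.7]
width: 0.0381
```

{"api": "jog_arm", "payload": {"commands": [{"translation": [0, 0, -1], "twist": 0}, {"translation": [0, 0, 0], "twist": 0}]}}

```text
time: 19.25
ee_pos: [0.5601, -0.0489, 0.0688]
eef_rot: [0.378, 0.597, -0.597, -0.379]
ft_force: [-2.9, -2.0, 1.2]
width: 0.0382
```

```bash
python3 look.py m "{'side':(235,175,70,60,10)}"
```

```text
19.25 [ 0.5601 -0.0489  0.0688] 115.3 w 0.0382 [-2.9 -2.   1.2]
```

View pics/side_m.png

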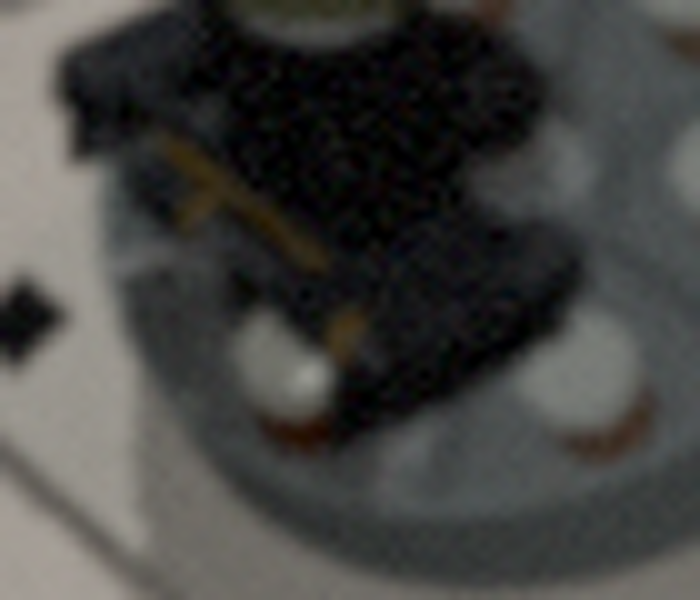

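{"api": "jog_arm", "payload": {"commands": [{"translation": [0, 0, -1], "twist": 0}, {"translation": [0, 0, 0], "twist": 0}, {"translation": [0, 0, 0], "twist": 0}]}}

```text
time: 19.6
ee_pos: [0.5601, -0.0489, 0.0679]
eef_rot: [0.378, 0.597, -0.597, -0.379]
ft_force: [-2.0, -1.0, 1.5]
width: 0.0379
```

{"api": "jog_arm", "payload": {"commands": [{"translation": [0, 0, 0], "twist": 0}, {"translation": [0, 0, 0], "twist": 0}], "grip_force": 3}}

```text
time: 19.8
ee_pos: [0.5601, -0.0489, 0.0679]
eef_rot: [0.378, 0.597, -0.597, -0.379]
ft_force: [-2.7, -1.1, 0.9]
width: 0.0378
```

{"api": "jog_arm", "payload": {"commands": [{"translation": [0, 0, 0], "twist": 0}, {"translation": [0, 0, 0], "twist": 0}, {"translation": [0, 0, 0], "twist": 0}, {"translation": [0, 0, 0], "twist": 0}], "grip": 0.37}}

```text
time: 20.2
ee_pos: [0.5604, -0.0492, 0.0681]
eef_rot: [0.379, 0.597, -0.597, -0.378]
ft_force: [1.6, -2.3, 0.4]
width: 0.0537
```

```bash
python3 look.py n "{'side':(235,175,70,60,10)}"
```

```text
20.2 [ 0.5604 -0.0492  0.0681] 115.3 w 0.0537 [ 1.6 -2.3  0.4]
```

View pics/side_n.png

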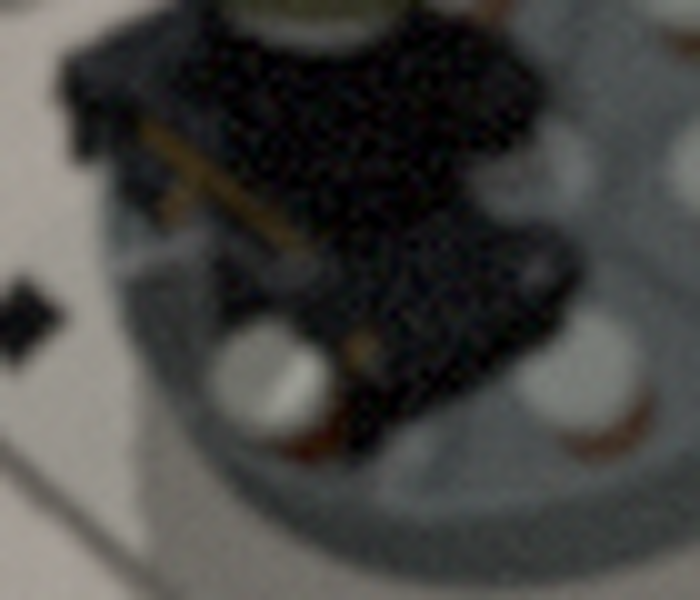

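{"api": "jog_arm", "payload": {"commands": [{"translation": [0, 0, 0], "twist": 0}, {"translation": [0, 0, 0], "twist": 0}, {"translation": [0, 0, 0], "twist": 0}]}}

```text
time: 20.55
ee_pos: [0.5602, -0.0494, 0.0681]
eef_rot: [-0.379, -0.597, 0.597, 0.379]
ft_force: [0.7, -3.5, 0.3]
width: 0.0546
```

{"api": "jog_arm", "payload": {"commands": [{"translation": [0, 0, 0], "twist": 0}, {"translation": [0, 0, 0], "twist": 0}, {"translation": [0, 0, 0], "twist": 0}], "grip": 0.45}}

```text
time: 20.85
ee_pos: [0.5599, -0.0484, 0.0678]
eef_rot: [0.378, 0.597, -0.597, -0.379]
ft_force: [-0.6, 0.1, -0.3]
width: 0.0484
```

{"api": "jog_arm", "payload": {"commands": [{"translation": [0, 0, 4], "twist": 0}, {"translation": [0, 0, 6], "twist": 0}, {"translation": [0, 0, 10], "twist": 0}, {"translation": [0, 0, 10], "twist": 0}, {"translation": [0, 0, 0], "twist": 0}]}}

```text
time: 21.35
ee_pos: [0.5613, -0.049, 0.1001]
eef_rot: [0.379, 0.598, -0.597, -0.378]
ft_force: [0.3, 0.6, 0.7]
width: 0.0478
```

```bash
python3 look.py o "{'side':(235,165,70,60,10)}"
```

```text
21.35 [ 0.5613 -0.049   0.1001] 115.3 w 0.0478 [0.3 0.6 0.7]
```

View pics/side_o.png

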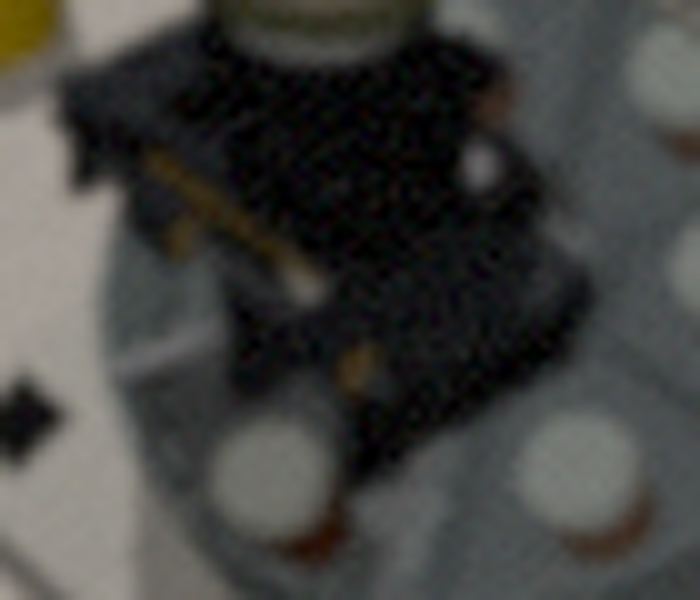

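Jar stands. I'll lift well away and check both views.

{"api": "jog_arm", "payload": {"commands": [{"translation": [0, 0, 20], "twist": 0}, {"translation": [0, 0, 40], "twist": 0}, {"translation": [0, 0, 40], "twist": 0}, {"translation": [0, 0, 40], "twist": 0}, {"translation": [0, -25, 20], "twist": 0}, {"translation": [-8, -40, 0], "twist": 0}, {"translation": [-8, -40, 0], "twist": 0}, {"translation": [-8, -40, 0], "twist": 0}, {"translation": [-8, -40, 0], "twist": 0}, {"translation": [-8, -40, 0], "twist": 0}, {"translation": [-8, -40, 0], "twist": 0}, {"translation": [-8, -30, 0], "twist": 0}, {"translation": [0, 0, 0], "twist": 0}, {"translation": [0, 0, 0], "twist": 0}]}}

```text
time: 22.8
ee_pos: [0.5037, -0.3442, 0.2574]
eef_rot: [0.379, 0.597, -0.597, -0.379]
ft_force: [1.1, 1.3, 0.3]
width: 0.0477
```

```bash
python3 look.py q "{'side':(220,140,150,110,5),'top':(180,88,155,150,4)}"
```

```text
22.8 [ 0.5037 -0.3442  0.2574] 115.2 w 0.0477 [1.1 1.3 0.3]
```

View pics/side_q.png

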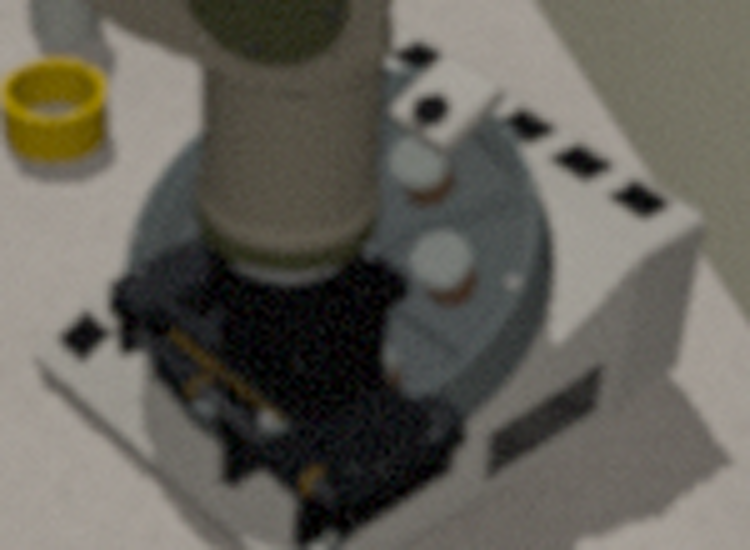

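View pics/top_q.png

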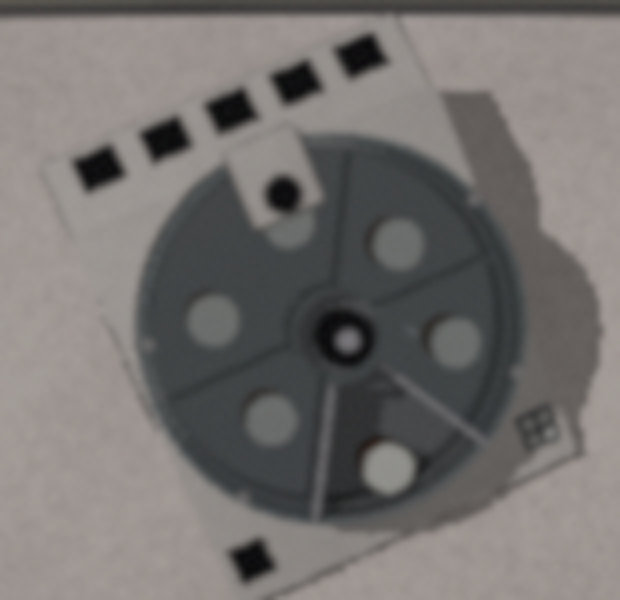

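View pics/side_q_full.png

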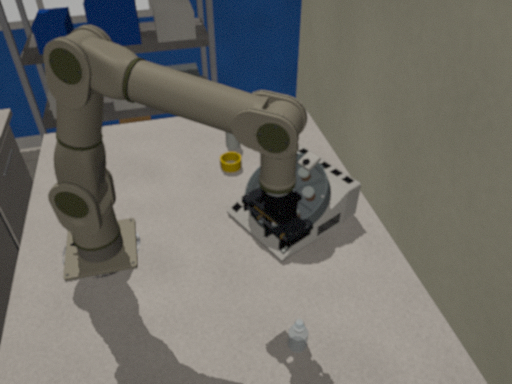

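{"api": "jog_arm", "payload": {"commands": [{"translation": [0, 10, 40], "twist": 0}, {"translation": [12, 36, 30], "twist": 0}, {"translation": [12, 36, 0], "twist": 0}, {"translation": [12, 36, 0], "twist": 0}, {"translation": [12, 36, 0], "twist": 0}, {"translation": [12, 36, 0], "twist": 0}, {"translation": [12, 36, 0], "twist": 0}, {"translation": [12, 36, 0], "twist": 0}, {"translation": [12, 36, 0], "twist": 0}, {"translation": [12, 36, 0], "twist": 0}, {"translation": [0, 36, 0], "twist": 0}, {"translation": [0, 0, 0], "twist": 0}, {"translation": [0, 0, 0], "twist": 0}]}}

```text
time: 24.2
ee_pos: [0.6117, 0.0284, 0.328]
eef_rot: [0.377, 0.598, -0.598, -0.377]
ft_force: [0.3, -0.5, 0.0]
width: 0.0481
```

```bash
python3 look.py r "{'side':(220,150,130,100,6)}"
python3 - <<'E'
from h import *
p=np.load("p2.npy");t=lambda u,v:np.array([180+(u+.5)/4-.5,88+(v+.5)/4-.5])
o=least_squares(lambda q:(proj(C["top"],dk(p,[q[0],q[1],.040]))-t(388,467)).ravel(),[-.1,0]);print(o.x)
E
```

```text
24.2 [0.6117 0.0284 0.328 ] 115.5 w 0.0481 [ 0.3 -0.5  0. ]
[-0.1144455   0.00407905]
```

View pics/side_r.png

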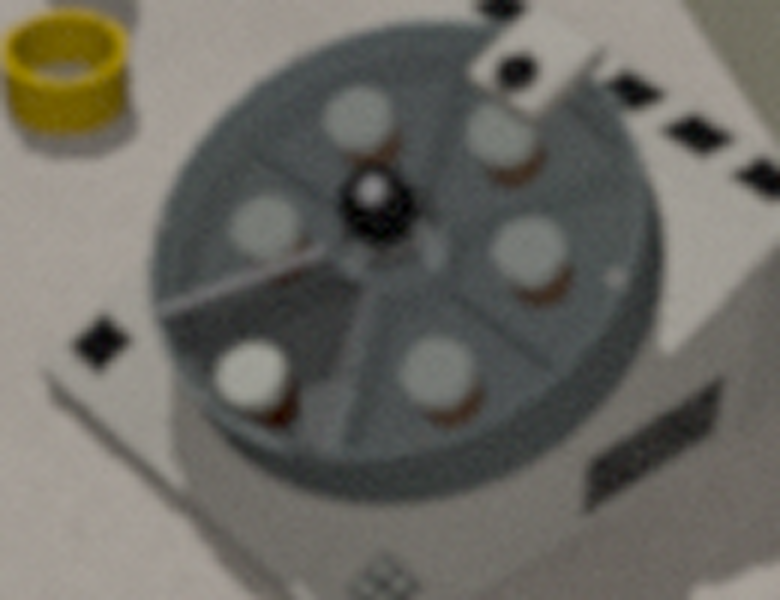

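Run:
```python
from h import *
im=cv2.imread("pics/side_r_full.png");x0,y0,w,h,k=245,180,65,48,12
im=cv2.resize(im[y0:y0+h,x0:x0+w],(w*k,h*k),interpolation=cv2.INTER_CUBIC);im=np.clip(im*1.5,0,255).astype(np.uint8)
cv2.imwrite("pics/r2.png",im)
p=np.load("p2.npy");A=np.linspace(0,2*np.pi,60)
off=np.array([0.0,1.2])
def jar(x,y,c):
    for z in(0,.04): cv2.polylines(im,[np.int32((proj(C["side"],dk(p,[[x+.019*np.cos(a),y+.019*np.sin(a),z] for a in A]))+off-[x0,y0]+.5)*k)],False,c,1)
jar(-.1145,.004,(0,255,0))
cv2.polylines(im,[np.int32((proj(C["side"],dk(p,[pol(.147,a,.046) for a in A]))+off-[x0,y0]+.5)*k)],False,(0,0,255),1)
cv2.imwrite("pics/r3.png",im)
```

```text
(no output)
```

View pics/r2.png

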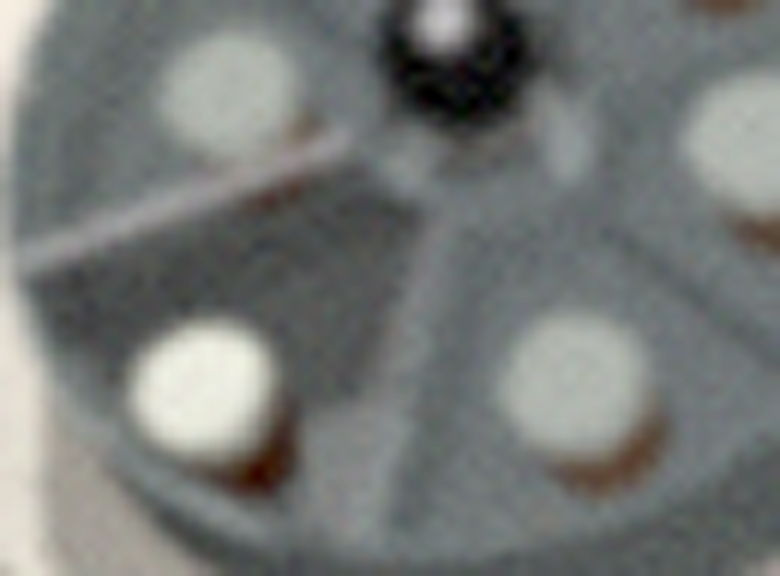

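View pics/r3.png

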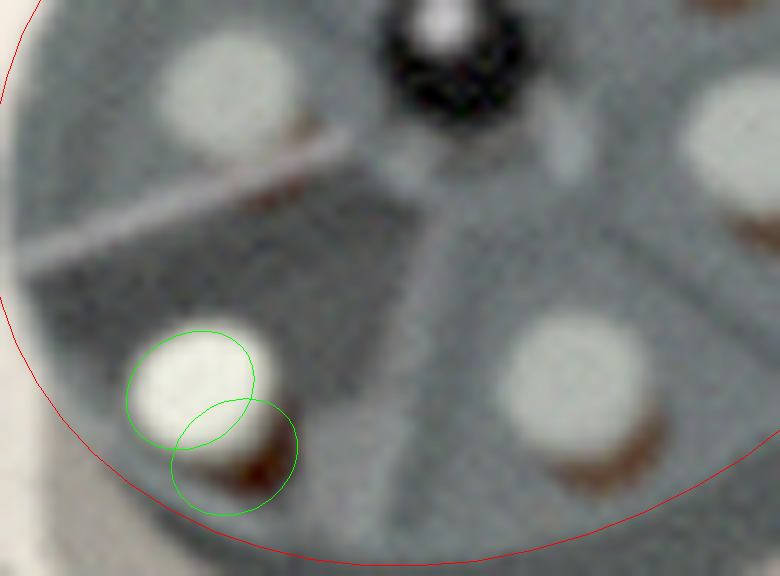

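```bash
python3 -c "
from bench import *
print(close_job())"
```

```text
the job is handed in; nothing more can be done
None
```

I turned the carousel by its knob with three full strokes and one short one, then gripped the jar and set it down in the free compartment. I let it swing flat between the pads as its edge met the sloping floor. The gripper was then opened and lifted clear, and the job was handed in at about 24 s of the 64 s.

**Carousel:** the last fit on the camera images, made after the turning, put the free compartment within about 1° of the window. The picture after loading shows the dividers in the same places.

**Jar:** seen from the side, it stands tilted like its neighbours, to within roughly 0.05 rad. It sits about 28 mm outward of the compartment's middle, close to the outer rim but inside the 42 mm allowed. I had aimed for only about 14 mm outward, so it ended lower than planned. I could only judge flatness and height from the images.

**Bystanders:** nothing came near the tape, wash bottle or reagent bottle, and none looked moved in the pictures. The gripper was in free air at the end.

**What disagreed:**
- The two cameras differed by about 1–2 px (3–6 mm), so I checked them against the gripper's known position.
- The knob turned only about half as far as the tool twisted, so I needed several strokes.
- A finger pushed lightly, about 3.5 N, against something (probably a window strip) when the gripper opened. I narrowed the opening before lifting and the force went away.

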